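# Load the amber specimen carrier into the notching nest

## Task

Load the carrier with the amber strip into the yellow-walled nest. In its rack it can only be taken by the end that sticks out, and a hand there will not go down between the nest walls: so first lay the carrier on the green-topped rest and let go of it, then take it again by its middle and lower it between the walls right down onto the nest's floor before letting go. Leave the carrier with the blue strip where it is.

Things in the scene. Friction and masses are not known exactly. Their poses are not given: they have to be found in the camera images.
- amber_carrier_center (a point): Centre (half-way up) of the carrier to load: loose bar with a bright amber strip on top, black ends, 160 mm long (x), 30 wide (y), 36 high (z), 0.2 kg; 7 mm screw heads on its ends. It starts in a slot of the dark blue rack, underside 12 mm above the table. Its -x end sticks out freely: 25 to 80 mm from the centre. Grip that firmly, 58 mm from the centre, and lift straight up 55 mm or more.
- blue_carrier_center (a point): Centre of the other carrier, alike but with a bright blue strip: not to be moved. It lies in the other slot of the same rack, parallel, 100 mm centre to centre (70 mm free between them); which slot holds which varies. The slots are 44 mm wide, their walls rise to 58 mm above the table, too tight for fingers beside a carrier.
- rest: The rest: a fixed flat block with a green top, 200 mm long (its x), 110 mm wide (y), 20 mm high; origin at the centre of its underside, top face at z = 20 mm. Nothing stands on it. It and the nest can change places.
- nest: The nest: fixed steel plate, 220 (its x) by 120 mm; origin under its centre, floor at z = 12 mm. Yellow walls, 8 mm thick, tops at z = 54 mm, form a pocket at each end: 52 mm wide inside (y), 184 mm from end wall to end wall (x); side walls span 45 to 92 mm either side of the centre, the middle 90 mm is open. The carrier lies along x, either way round; seated, its centre is at z = 30 mm.
There are look-alikes about, which are no part of the job. What is shaped like the part that bears amber_carrier_center but red or turquoise is not meant.

How it is judged:
On the way, in this order (a step that is already met when the one before it is completed fails the run):
1. the amber carrier lies on the rest, let go (x of amber_carrier_center in the frame of rest between -0.09 and 0.09 m and y of amber_carrier_center in the frame of rest between -0.055 and 0.055 m and z of amber_carrier_center in the frame of rest between 0.03 and 0.046 m and contact force between the fingers and amber_carrier below 0.1 N and linear speed of amber_carrier below 0.02 m/s), for 0.2 s.
2. it has been taken again by its middle and lifted off the rest (horizontal distance between the grasp point and amber_carrier_center below 0.04 m and z of amber_carrier_center in the frame of rest above 0.055 m and contact force between the fingers and amber_carrier above 0.5 N), for 0.1 s.
3. it has been lowered, still held, to the floor of the nest (within 12 mm) (horizontal distance between amber_carrier_center and nest below 0.02 m and angle between the x axis of amber_carrier_center and the x axis of nest, either way round below 0.175 rad and z of amber_carrier_center in the frame of nest below 0.042 m and contact force between the fingers and amber_carrier above 0.5 N), for 0.05 s.
At the end, for the whole second after the job is handed in: The amber carrier lies flat on the nest's floor (its centre 30 mm above the nest's origin, to 6 mm), an end in each pocket: centre within 20 mm of the nest's centre seen from above, along the nest's x to 10 degrees, strip up, at rest and released. The blue carrier is within 20 mm of where it was (horizontal distance between amber_carrier_center and nest below 0.02 m and angle between the x axis of amber_carrier_center and the x axis of nest, either way round below 0.175 rad and z of amber_carrier_center in the frame of nest between 0.024 and 0.036 m and angle between amber_carrier_center's own z axis and vertical below 0.1 rad and linear speed of amber_carrier below 0.02 m/s and contact force between the fingers and amber_carrier below 0.1 N and distance of blue_carrier_center from where it was at the start of the episode below 0.02 m); the robot touches nothing.
It fails at once if the blue carrier moved more than 30 mm (distance of blue_carrier_center from where it was at the start of the episode above 0.03 m).
It also fails if it takes over 59 s, if anything falls off the work surface, if the arm or the gripper's body presses on something with over 40 N, if the wrist force passes 120 N, or if a joint passes its speed limit or range.

## Robot

A 6-joint arm with a two-finger parallel gripper is mounted at the origin on the work surface. World frame = base frame: x ahead of the robot, y to its left, z up, the work surface at z = 0. Lengths are in m, angles in rad, forces in N, time in s.
With the tool pointing down it reaches from about 0.375 to 0.9 m from the base axis. Payload 3.1 kg.
Tool frame: the origin (TCP) lies at the very end of the fingers, on their centre line; the grasp point (between the pads) lies 19 mm behind it; z points along the fingers, y is the line along which they close (so a half turn about z gives the same grasp; the last joint's range is limited). The gripper opens to 85 mm and grips with 20 to 120 N. Pads are 22 mm wide; open, the fingers measure 114 mm over their backs; the gripper's body (76 mm by 85 mm) begins 54 mm behind the grasp point. The pads swing forward as they close: fully open they stand 13 mm farther back than shut.
Start: joints at [-1.379, 0.527, 1.433, -0, 1.181, -0.178], TCP at [0.226, -0.583, 0.203] pointing down, gripper open.
Joint ranges: [-3.08, 3.08], [-0.75, 2.2], [0.22, 2.44], [-1.43, 4.57], [0, 2.65], [-2.85, 2.85]. Speed limits (rad/s): [2.79, 2.79, 3.14, 3.14, 3.14, 3.14].

## Interface

Orientations are given as a rotation vector (axis times angle).
In Python, from station import monitor, optics, robot gives the robot as it stands.
- The arm moves only by the tool step_arm, never from a script. Its argument "rows" is one flat list of numbers, 5 for each row, row after row: the closure, from 0 (fully open) to 1 (shut), then the shift along the tool's x, y, z in units of 25 mm (1.0 is 25 mm), then the turn about the tool's z in units of 0.15 rad (1.0 is 0.15 rad). In form: [jaw, tx, ty, tz, yaw, jaw, tx, ty, tz, yaw, ...]. A call has exactly 5 rows; each row shifts and turns the commanded pose from where the row before left it, along the tool's axes as they then stand; what a row does not reach is not made up. A row lasts 1/10 s, in which the tool goes at most 50 mm and 8.59 degrees, less where a joint would pass 70% of its speed; a pose out of reach is approached as far as the arm can. A call with a number of a shift or a turn outside -1 to 1 is refused whole. A call with a gripper value outside its range is refused whole. The fingers move at their own pace and stop on an object; "grip_force" is the grip in N (left out, the last holds). Time passes only in rows, so rows that do not move let the fingers close, or fill a call up. It gives the time, the measured TCP pose, the force, the opening and the grip force at its end, in the units of the state.
- monitor.observe(): the state, without advancing time (a new reading comes with each control period).
- optics.snapshot(name): name is "scene" or "top"; returns (picture, depth): 480x640x3 uint8, red, green, blue; 480x640 float32, m along the optical axis (not along the pixel's ray), 0 where there is no reading.
- optics.camera_model(name): a dict with "fx", "fy", "cx", "cy" (pixels), "distortion" ([k1, k2, p1, p2, k3] as OpenCV has them; the pictures are not rectified), "R" (3x3) and "t" (3): a world point X has camera coordinates R X + t. Camera axes: x right, y down, z forward; pixel columns grow to the right and rows downward; lengths in m; the calibration is good to about 2 mm. A picture is of the moment at which its call begins. camera_model takes no time and is no camera call.
- robot.close_job(): hands the job in; it is judged then, once.
Trained networks look in the newest picture that a camera, given by its name, has taken for a name from the list of things; names that differ only in an ending like _2 or _b are one class to them, and where a whole thing is asked for, a point or a joint stands for the part that bears it (a point fixed in the world has none). Each returns a list of dicts, best first, with "confidence" (0 to 1); they miss things now and then, are a little off and sometimes report something else, mostly with a low value. They report only what shows in the picture. A call takes as long as a camera call. They do not tell look-alikes from the thing itself.
- optics.regions_of(camera, label): "pixels" (480x640 bool, what is visible of it).
- optics.spot_point(camera, label): "at" ([x, y, z] in m, in the coordinates of the camera as it stood for that picture, good to about 4 mm: a listed point, or the origin of a listed thing).
The state is a dict: "time": time; "q": joint angles; "dq": joint speeds; "joint_torque": joint torques, N m; "tool_pos": TCP position; "tcp_rot": TCP orientation; "ft_force": force on the tool from outside, world axes, zero at the start; "moment": the same for the moment, N m; "grip_width": finger opening in m; "grip_force": force on a finger pad.
Only numpy, scipy, OpenCV 4.12 (cv2) and the standard library are available. Lean on these libraries where they do the work, as an engineer would, in place of code of your own. Each camera call takes 0.05 s, during which the arm holds its last target. There are 200 camera calls.

## Working session

There is one attempt and no reset: what is moved stays moved. The work goes in short steps, Python scripts to look and compute and a tool call to move; the robot and the scene stay as the last step left them, time stands still between calls to the robot, and variables do not carry over. Pictures are saved under pics/ and viewed, at most 10 in all, crops included, and the job is handed in when it is done.

Besides the shell and the picture viewer there is one more tool, called after "Request:" as name(argument=value, ...) on one line, values as JSON. step_arm: Moves the arm, as the interface text tells. Its arguments: {"type":"object","properties":{"rows":{"type":"array","items":{"type":"number"}},"grip_force":{"type":"number"}},"required":["rows"]}

```bash
mkdir -p pics; cat > h.py <<'E'
import numpy as np, cv2
from station import monitor, optics, robot
def save(n,cam,img=None):
    p,d=optics.snapshot(cam); cv2.imwrite(f'pics/{n}.png',p[:,:,::-1]); return p,d
def toworld(cam,pc):
    m=optics.camera_model(cam); return np.array(m['R']).T@(np.array(pc)-np.array(m['t']))
def pts(cam,mask,d):
    m=optics.camera_model(cam); v,u=np.nonzero(mask&(d>0))
    K=np.array([[m['fx'],0,m['cx']],[0,m['fy'],m['cy']],[0,0,1]])
    n=cv2.undistortPoints(np.stack([u,v],1).astype(float)[:,None],K,np.array(m['distortion']))[:,0]
    z=d[v,u]; P=np.c_[n*z[:,None],z]
    return (P-np.array(m['t']))@np.array(m['R']), u, v
E
python3 - <<'E'
from h import *
np.set_printoptions(precision=3,suppress=True)
s=monitor.observe(); print(s)
for c in ['top','scene']:
    p,d=save('a_'+c,c)
    for l in ['amber_carrier_center','blue_carrier_center','rest','nest']:
        for r in optics.spot_point(c,l): print(c,l,round(r['confidence'],2),toworld(c,r['at']))
E
```

```text
{'time': 0.0, 'q': array([-1.38 ,  0.528,  1.434,  0.   ,  1.181, -0.179]), 'dq': array([ 0.003, -0.   ,  0.   ,  0.001,  0.001,  0.   ]), 'joint_torque': array([ -0.001, -44.235, -17.802,  -0.   ,   0.008,   0.   ]), 'tool_pos': array([ 0.226, -0.582,  0.202]), 'tcp_rot': array([-3.086, -0.577,  0.   ]), 'ft_force': array([ 0.603, -0.343, -0.129]), 'moment': array([-0.025,  0.04 ,  0.066]), 'grip_force': 0.0, 'grip_width': 0.08552182825583048}
top amber_carrier_center 0.95 [0.576 0.301 0.033]
top amber_carrier_center 0.9 [0.65  0.511 0.022]
top amber_carrier_center 0.81 [0.459 0.452 0.017]
top amber_carrier_center 0.7 [ 0.563 -0.28  -0.001]
top amber_carrier_center 0.31 [0.582 0.199 0.032]
top blue_carrier_center 0.93 [0.585 0.199 0.032]
top rest 0.74 [ 0.562 -0.279  0.001]
top nest 0.81 [ 0.583 -0.01  -0.   ]
scene amber_carrier_center 0.97 [0.65  0.511 0.017]
scene amber_carrier_center 0.92 [0.463 0.458 0.022]
scene amber_carrier_center 0.86 [0.579 0.3   0.03 ]
scene blue_carrier_center 0.76 [0.584 0.202 0.03 ]
scene rest 0.78 [ 0.561 -0.278 -0.001]
scene nest 0.8 [ 0.585 -0.012 -0.001]
```

View pics/a_top.png

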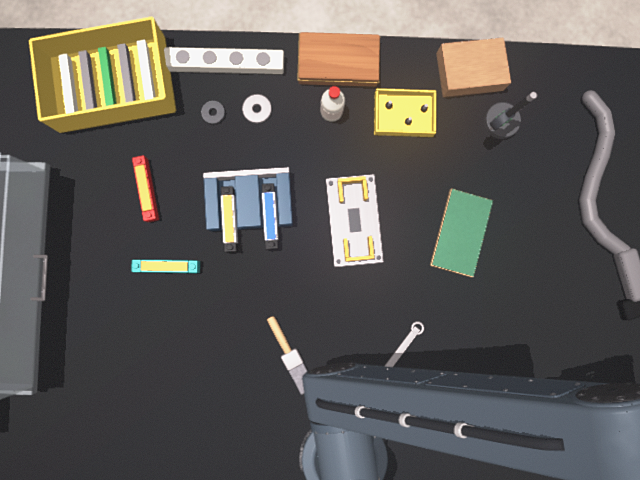

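View pics/a_scene.png

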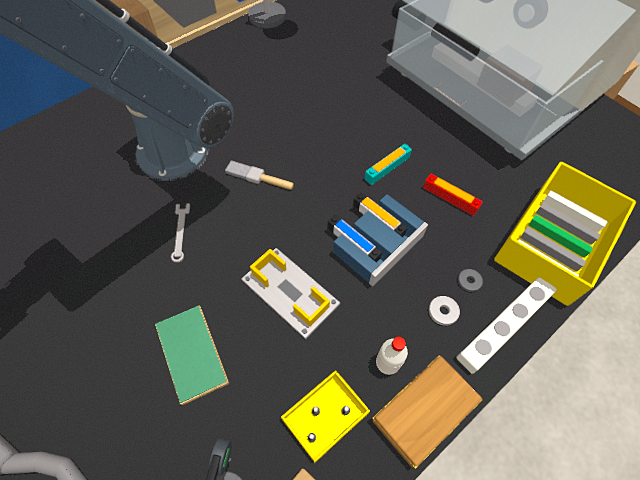

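The top view shows the rack with the amber bar with black ends at (229,219) and the blue one at (270,216). The nest is at (355,220) and the green rest at (462,232). Candidates for the amber carrier are the rack bar (229,219), the red-bodied bar (145,188) and the turquoise-bodied bar (166,267). Only the rack bar has black ends and lies in a slot, so it is the one meant. Next I'll confirm it in a crop and measure yaws.

```bash
python3 - <<'E'
from h import *
np.set_printoptions(precision=4,suppress=True)
p,d=optics.snapshot('top')
cv2.imwrite('pics/crop.png',cv2.resize(p[150:275,120:310,::-1],None,fx=4,fy=4,interpolation=cv2.INTER_CUBIC))
hsv=cv2.cvtColor(p,cv2.COLOR_RGB2HSV)
def rect(P,n):
    (c,s,a)=cv2.minAreaRect(P[:,:2].astype(np.float32))
    if s[0]<s[1]: a+=90
    a=(a+90)%180-90
    print(n,np.array(c),np.array(s),'long-axis deg',round(a,2),'z',np.median(P[:,2]),len(P), 'mean',P.mean(0))
def roi(x0,x1,y0,y1):
    m=np.zeros((480,640),bool); m[y0:y1,x0:x1]=1; return m
H,S,V=hsv[...,0],hsv[...,1],hsv[...,2]
P,_,_=pts('top',roi(215,242,180,255)&(H>10)&(H<35)&(S>80)&(V>120),d); rect(P,'amber strip')
P,_,_=pts('top',roi(255,285,180,255)&(H>100)&(H<125)&(S>150)&(V>150),d); rect(P,'blue strip')
P,_,_=pts('top',roi(420,500,180,285)&(H>60)&(H<95)&(S>60),d); rect(P[P[:,2]>.012],'rest')
P,_,_=pts('top',roi(320,390,165,275),d); rect(P[(P[:,2]>.006)],'nest plate')
rect(P[P[:,2]>.045],'nest walls')
P,_,_=pts('top',roi(212,245,180,258),d); Q=P[(P[:,2]>.035)&(P[:,2]<.054)]; rect(Q,'amber body')
for l in ['amber_carrier_center','nest','rest']:
    for r in optics.regions_of('top',l):
        P,_,_=pts('top',r['pixels'],d)
        if len(P)>20: rect(P[P[:,2]>.008],l+' %.2f'%r['confidence'])
E
```

```text
amber strip [0.5761 0.2969] [0.1158 0.021 ] long-axis deg 5.62 z 0.051082311276416534 390 mean [0.5758 0.297  0.0509]
blue strip [0.6335 0.1959] [0. 0.] long-axis deg 0.0 z 0.047098817276404165 1 mean [0.6335 0.1959 0.0471]
rest [ 0.5624 -0.279 ] [0.1071 0.1954] long-axis deg -14.07 z 0.019821124233345623 3232 mean [ 0.5613 -0.2778  0.0199]
nest plate [ 0.5877 -0.0107] [0.273  0.1714] long-axis deg 1.53 z 0.012690749162908384 4231 mean [ 0.5846 -0.0079  0.0175]
nest walls [ 0.5859 -0.0085] [0.2006 0.0685] long-axis deg 6.99 z 0.05342241496304246 480 mean [ 0.5865 -0.0083  0.0534]
amber body [0.5832 0.2981] [0.1727 0.0785] long-axis deg 0.38 z 0.04916802491774706 862 mean [0.5809 0.2976 0.0485]
amber_carrier_center 0.98 [0.5766 0.2989] [0.1611 0.0359] long-axis deg 5.72 z 0.049348065366053864 890 mean [0.5767 0.2952 0.0475]
amber_carrier_center 0.89 [0.6473 0.5107] [0.159  0.0326] long-axis deg 13.07 z 0.03691082889828892 913 mean [0.6445 0.5072 0.0349]
amber_carrier_center 0.85 [0.4569 0.4497] [0.0293 0.1605] long-axis deg -88.29 z 0.03763223186776034 821 mean [0.4574 0.4467 0.0374]
nest 0.73 [ 0.5859 -0.0084] [0.2206 0.1203] long-axis deg 7.0 z 0.012997347043565036 3920 mean [ 0.5847 -0.0078  0.0183]
rest 0.58 [ 0.5629 -0.2773] [0.112  0.2025] long-axis deg -13.33 z 0.01964192957343235 3453 mean [ 0.5606 -0.2751  0.0196]
```

View pics/crop.png

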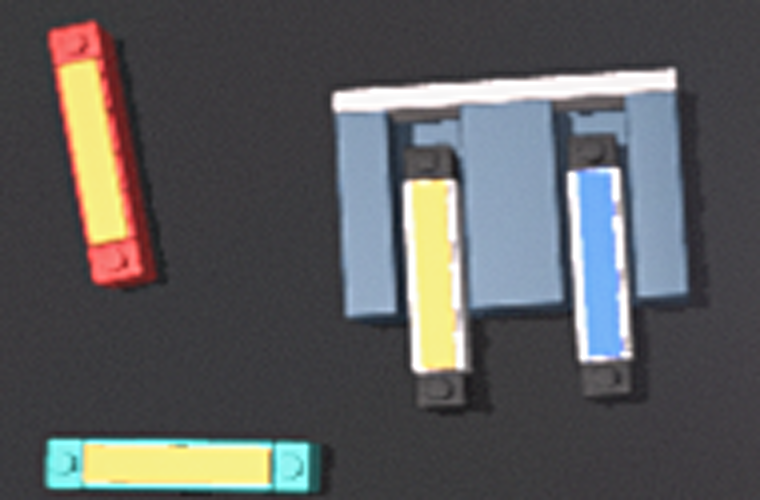

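The crop confirms it: the amber bar with black ends sits in the left slot of the rack, its near end sticking out. The red and turquoise bars are look-alikes. I'm moving to above its end.

Request:
step_arm(rows=[0, 0, 0, 0, 0.9, 0, 0, 0, 0, 0.9, 0, 0.8, -1, 0, 0, 0, 0.8, -1, 0, 0, 0, 0.8, -1, 0, 0], grip_force=80)

```text
time: 1.2
tool_pos: [0.2784, -0.5014, 0.2025]
tcp_rot: [3.138, 0.155, 0.0]
ft_force: [0.9, 0.5, -0.9]
grip_width: 0.0854
grip_force: 0.0
```

Request:
step_arm(rows=[0, 0.8, -1, 0, 0, 0, 0.8, -1, 0, 0, 0, 0.8, -1, 0, 0, 0, 0.8, -1, 0, 0, 0, 0.8, -1, 0, 0])

```text
time: 1.7
tool_pos: [0.3658, -0.3668, 0.2027]
tcp_rot: [3.137, 0.156, 0.0]
ft_force: [1.7, -0.4, 0.9]
grip_width: 0.0854
grip_force: 0.0
```

Request:
step_arm(rows=[0, 0.8, -1, 0, 0, 0, 0.8, -1, 0, 0, 0, 0.8, -1, 0, 0, 0, 0.8, -1, 0, 0, 0, 0.8, -1, 0, 0])

```text
time: 2.2
tool_pos: [0.453, -0.2324, 0.2027]
tcp_rot: [3.137, 0.157, 0.001]
ft_force: [1.3, -0.2, -0.8]
grip_width: 0.0856
grip_force: 0.0
```

Request:
step_arm(rows=[0, 0.8, -1, 0, 0, 0, 0.8, -1, 0, 0, 0, 0.8, -1, 0, 0, 0, 0.8, -1, 0, 0, 0, 0.8, -1, 0, 0])

```text
time: 2.7
tool_pos: [0.54, -0.0979, 0.2027]
tcp_rot: [3.137, 0.157, 0.001]
ft_force: [0.1, -1.6, 1.0]
grip_width: 0.0852
grip_force: 0.0
```

Request:
step_arm(rows=[0, 0.2, -1, 0, 0, 0, 0, -1, 0, 0, 0, 0, -1, 0, 0, 0, 0, -1, 0, 0, 0, 0, -1, 0, 0])

```text
time: 3.2
tool_pos: [0.5318, 0.0268, 0.2027]
tcp_rot: [3.138, 0.157, 0.001]
ft_force: [-0.5, 0.5, 0.2]
grip_width: 0.0854
grip_force: 0.0
```

Request:
step_arm(rows=[0, 0, -1, 0, 0, 0, 0, -1, 0, 0, 0, 0, -1, 0, 0, 0, 0, -1, 0, 0, 0, 0, -1, 0, 0])

```text
time: 3.7
tool_pos: [0.5193, 0.1512, 0.2027]
tcp_rot: [-3.138, -0.157, -0.001]
ft_force: [0.6, -0.2, -0.5]
grip_width: 0.0853
grip_force: 0.0
```

Request:
step_arm(rows=[0, 0, -1, 0, 0, 0, 0, -1, 0, 0, 0, 0, -1, 0, 0, 0, 0, -0.5, 0, 0, 0, 0, 0, 0, 0])

```text
time: 4.2
tool_pos: [0.5104, 0.2384, 0.2026]
tcp_rot: [-3.137, -0.161, -0.001]
ft_force: [-0.2, -1.1, -0.3]
grip_width: 0.0856
grip_force: 0.0
```

Request:
step_arm(rows=[0, 0.2, -0.7, 1, 0, 0, 0.2, -0.7, 1, 0, 0, 0.16, -0.71, 1, 0, 0, 0, 0, 1, 0, 0, 0, 0, 0.5, 0])

```text
time: 4.7
tool_pos: [0.5183, 0.2898, 0.0878]
tcp_rot: [3.136, 0.156, -0.006]
ft_force: [-1.9, 0.3, -0.2]
grip_width: 0.0856
grip_force: 0.0
```

Request:
step_arm(rows=[0, 0, 0, 0, 0, 0, 0, 0, 0, 0, 0, 0, 0, 0, 0, 0, 0, 0, 0, 0, 0, 0, 0, 0, 0])

```text
time: 5.2
tool_pos: [0.5199, 0.2912, 0.0911]
tcp_rot: [-3.137, -0.156, -0.003]
ft_force: [-0.3, 0.1, 0.9]
grip_width: 0.085
grip_force: 0.0
```

```bash
python3 - <<'E'
from h import *
save('b_scene','scene');s=monitor.observe();print(s['tool_pos'],s['tcp_rot'])
for r in optics.spot_point('scene','amber_carrier_center'): print(r['confidence'],toworld('scene',r['at']))
a=cv2.imread('pics/b_scene.png')[120:300,300:480]; cv2.imwrite('pics/b_c.png',cv2.resize(a,None,fx=3,fy=3))
E
```

```text
[0.51975455 0.29118168 0.09086177] [-3.13727458e+00 -1.56479855e-01 -2.25069531e-03]
0.82 [0.64810234 0.51191737 0.01875888]
0.68 [0.5761545  0.30143668 0.03081112]
0.65 [0.46190286 0.45858803 0.02167417]
```

View pics/b_c.png

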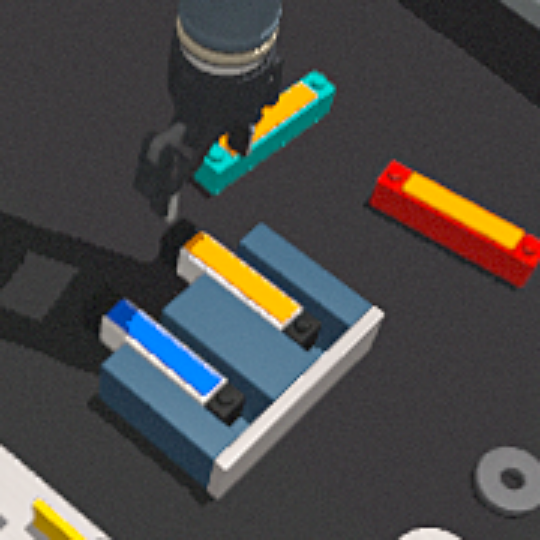

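The gripper hangs over the near, free end of the amber bar at crop (190,235), clear of the blue bar. I'm lowering, with a 2 mm correction.

Request:
step_arm(rows=[0, 0, -0.08, 0.8, 0, 0, 0, 0, 0.8, 0, 0, 0, 0, 0.8, 0, 0, 0, 0, 0.5, 0, 0, 0, 0, 0, 0])

```text
time: 5.8
tool_pos: [0.5178, 0.2927, 0.0159]
tcp_rot: [3.137, 0.157, -0.006]
ft_force: [-0.1, 0.5, -0.2]
grip_width: 0.0853
grip_force: 0.0
```

Request:
step_arm(rows=[0, 0, 0, 0, 0, 1, 0, 0, 0, 0, 1, 0, 0, 0, 0, 1, 0, 0, 0, 0, 1, 0, 0, 0, 0])

```text
time: 6.3
tool_pos: [0.5193, 0.2932, 0.018]
tcp_rot: [-3.138, -0.157, -0.001]
ft_force: [-0.9, -1.3, 3.9]
grip_width: 0.0278
grip_force: 21.9
```

Request:
step_arm(rows=[1, 0, 0, 0, 0, 1, 0, 0, 0, 0, 1, 0, 0, 0, 0, 1, 0, 0, 0, 0, 1, 0, 0, 0, 0])

```text
time: 6.8
tool_pos: [0.519, 0.2932, 0.0177]
tcp_rot: [-3.138, -0.157, 0.0]
ft_force: [-2.0, 0.1, 3.6]
grip_width: 0.0002
grip_force: 2.0
```

```bash
python3 - <<'E'
from h import *
save('c_scene','scene');s=monitor.observe();print(s['tool_pos'],s['grip_width'],s['grip_force'],s['ft_force'])
for r in optics.spot_point('scene','amber_carrier_center'): print(r['confidence'],toworld('scene',r['at']))
a=cv2.imread('pics/c_scene.png')[120:300,300:480]; cv2.imwrite('pics/c_c.png',cv2.resize(a,None,fx=3,fy=3))
E
```

```text
[0.51894416 0.29318301 0.01763845] -0.00022097826476375832 2.0774003444239497 [-1.83186185  0.62141893  3.60146035]
0.9 [0.64794539 0.50880768 0.01617912]
0.63 [0.5757293  0.30817616 0.03176431]
0.61 [0.46231671 0.45759358 0.02112664]
```

View pics/c_c.png

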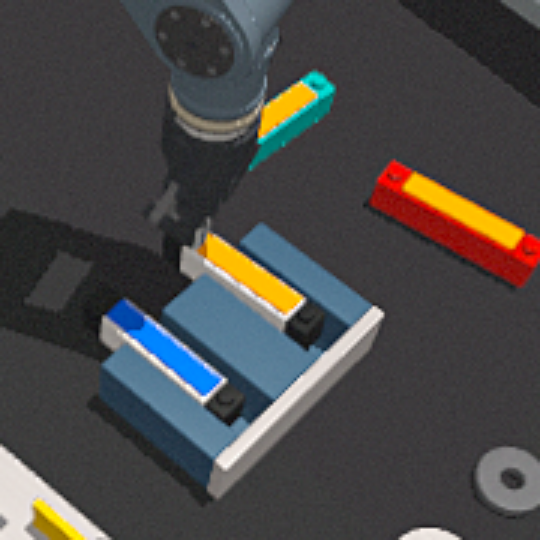

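```bash
python3 - <<'E'
from h import *
np.set_printoptions(precision=4,suppress=True)
for c in ['scene','top']:
    p,d=optics.snapshot(c)
    if c=='top': cv2.imwrite('pics/c_top.png',cv2.resize(p[150:275,150:310,::-1],None,fx=4,fy=4,interpolation=cv2.INTER_CUBIC))
    hsv=cv2.cvtColor(p,cv2.COLOR_RGB2HSV);H,S,V=hsv[...,0],hsv[...,1],hsv[...,2]
    P,u,v=pts(c,(H>10)&(H<35)&(S>110)&(V>120),d)
    k=(abs(P[:,0]-.577)<.09)&(abs(P[:,1]-.3)<.05)&(P[:,2]<.12)
    P=P[k]; m=P.mean(0); U,s,Vt=np.linalg.svd(P-m); print(c,len(P),m,Vt, s/np.sqrt(len(P)))
    t=(P-m)@Vt[0]; print(P[t.argmin()],P[t.argmax()])
E
```

```text
scene 290 [0.5808 0.3054 0.0529] [[ 0.9927  0.1062  0.0567]
 [-0.1032  0.9932 -0.0531]
 [ 0.0619 -0.0468 -0.997 ]] [0.0292 0.0071 0.0019]
[0.5265 0.3083 0.0496] [0.6281 0.3205 0.0559]
top 25 [0.6153 0.3095 0.0552] [[-0.6893  0.7243 -0.0134]
 [-0.7198 -0.6826  0.1261]
 [-0.0822 -0.0966 -0.9919]] [0.0069 0.005  0.0027]
[0.6242 0.3009 0.0566] [0.605  0.3153 0.052 ]
```

View pics/c_top.png

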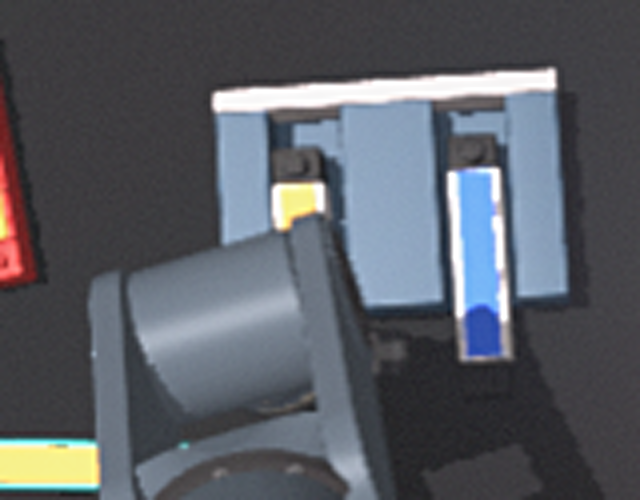

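The jaw reads shut, but the bar is still there: shifted 8 mm towards +y and slightly tilted. I'm testing with a small lift.

Request:
step_arm(rows=[1, 0, 0, -0.2, 0, 1, 0, 0, -0.2, 0, 1, 0, 0, 0, 0, 1, 0, 0, 0, 0, 1, 0, 0, 0, 0])

```text
time: 7.5
tool_pos: [0.5191, 0.293, 0.0274]
tcp_rot: [3.138, 0.156, -0.0]
ft_force: [0.2, -0.8, 0.3]
grip_width: 0.0001
grip_force: 0.0
```

```bash
cat >> h.py <<'E'
def strip(c,cx=.577,cy=.3,w=.05,l=.1,zm=.3):
    p,d=optics.snapshot(c); hsv=cv2.cvtColor(p,cv2.COLOR_RGB2HSV);H,S,V=hsv[...,0],hsv[...,1],hsv[...,2]
    P,u,v=pts(c,(H>10)&(H<35)&(S>110)&(V>120),d)
    k=(abs(P[:,0]-cx)<l)&(abs(P[:,1]-cy)<w)&(P[:,2]<zm); P=P[k]; m=P.mean(0)
    Vt=np.linalg.svd(P-m)[2]; print(c,len(P),m,'dir',Vt[0],'nrm',Vt[2]); t=(P-m)@Vt[0]; print(P[t.argmin()],P[t.argmax()]); return p,d,P
E
python3 - <<'E'
from h import *
np.set_printoptions(precision=4,suppress=True)
s=monitor.observe();print(s['tool_pos'],s['grip_width'],s['grip_force'],s['ft_force'],s['moment'])
p,d,P=strip('scene')
# finger points: dark points near TCP
Q,u,v=pts('scene',np.ones(d.shape,bool),d)
k=(abs(Q[:,0]-.519)<.03)&(abs(Q[:,1]-.293)<.06)&(Q[:,2]>.004)&(Q[:,2]<.12)
Q=Q[k];u=u[k];v=v[k]
for z0 in np.arange(0,.12,.01):
    q=Q[(Q[:,2]>=z0)&(Q[:,2]<z0+.01)]
    if len(q): print(round(z0,2),len(q),q[:,:2].min(0),q[:,:2].max(0))
cv2.imwrite('pics/d_c.png',cv2.resize(p[170:230,330:420,::-1],None,fx=8,fy=8,interpolation=cv2.INTER_CUBIC))
E
```

```text
[0.5191 0.293  0.0274] 0.00010080446540810093 0.0 [ 0.1595 -0.7816  0.2606] [-0.0038 -0.0091  0.0326]
scene 315 [0.5793 0.3054 0.0532] dir [ 0.9923  0.1115 -0.0537] nrm [ 0.1143 -0.9921  0.0516]
[0.5226 0.2905 0.0477] [0.6313 0.3148 0.0512]
0.0 12 [0.5044 0.2431] [0.5317 0.3521]
0.01 16 [0.5006 0.2816] [0.5393 0.287 ]
0.02 32 [0.4987 0.2808] [0.5419 0.2881]
0.03 31 [0.4994 0.2809] [0.5472 0.2877]
0.04 79 [0.4998 0.2809] [0.5487 0.3184]
0.05 60 [0.5087 0.2825] [0.5483 0.3458]
0.06 14 [0.514  0.2815] [0.5321 0.2997]
0.07 21 [0.5189 0.2792] [0.5321 0.3012]
0.08 16 [0.5252 0.28  ] [0.5321 0.2993]
0.09 6 [0.528  0.2826] [0.5313 0.3023]
0.1 39 [0.5106 0.2664] [0.536  0.3298]
0.11 46 [0.5101 0.2593] [0.5361 0.3371]
```

View pics/d_c.png

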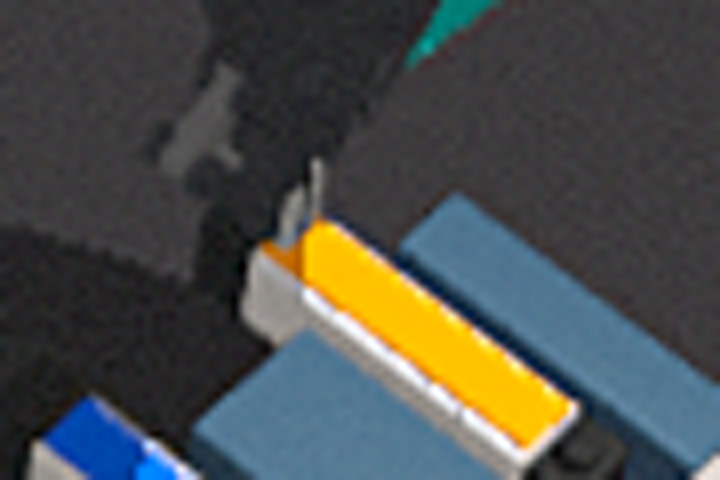

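Request:
step_arm(rows=[1, 0, 0, -0.5, 0, 1, 0, 0, -0.8, 0, 1, 0, 0, -0.8, 0, 1, 0, 0, -0.5, 0, 1, 0, 0, 0, 0])

```text
time: 8.05
tool_pos: [0.5207, 0.2937, 0.0949]
tcp_rot: [-3.136, -0.157, -0.007]
ft_force: [0.0, 0.9, 0.2]
grip_width: -0.0
grip_force: 0.0
```

```bash
python3 - <<'E'
from h import *
np.set_printoptions(precision=4,suppress=True)
s=monitor.observe();print(s['tool_pos'],s['grip_width'],s['grip_force'],s['ft_force'])
p,d,P=strip('scene')
Q,u,v=pts('scene',np.ones(d.shape,bool),d)
k=(abs(Q[:,0]-.519)<.04)&(abs(Q[:,1]-.293)<.06)&(Q[:,2]>.004)&(Q[:,2]<.2)
Q=Q[k]
for z0 in np.arange(0,.2,.01):
    q=Q[(Q[:,2]>=z0)&(Q[:,2]<z0+.01)]
    if len(q): print(round(z0,2),len(q),q[:,:2].min(0),q[:,:2].max(0))
cv2.imwrite('pics/e_c.png',cv2.resize(p[150:240,330:430,::-1],None,fx=6,fy=6,interpolation=cv2.INTER_CUBIC))
E
```

```text
[0.5207 0.2937 0.0949] -1.1491056834050447e-05 0.0 [0.0042 0.9168 0.2491]
scene 334 [0.5764 0.3057 0.0539] dir [ 0.9874  0.078  -0.1374] nrm [-0.1127  0.9572 -0.2665]
[0.5295 0.3379 0.1857] [0.6308 0.3125 0.0481]
0.0 16 [0.4858 0.2347] [0.5352 0.3484]
0.01 16 [0.4984 0.2823] [0.5369 0.2862]
0.02 32 [0.4984 0.281 ] [0.5421 0.2894]
0.03 35 [0.5012 0.2822] [0.5568 0.289 ]
0.04 122 [0.4959 0.2818] [0.5585 0.3198]
0.05 162 [0.4964 0.2484] [0.5589 0.351 ]
0.06 7 [0.5061 0.297 ] [0.5589 0.3447]
0.12 5 [0.5281 0.2882] [0.5321 0.2956]
0.13 20 [0.5149 0.2803] [0.5331 0.3021]
0.14 22 [0.516  0.2801] [0.5333 0.3011]
0.15 18 [0.5275 0.2819] [0.5338 0.3031]
0.16 13 [0.5297 0.2829] [0.5351 0.3204]
0.17 59 [0.5121 0.2594] [0.5381 0.3287]
0.18 46 [0.5121 0.2521] [0.5386 0.3379]
0.19 53 [0.5128 0.2467] [0.5398 0.3432]
```

View pics/e_c.png

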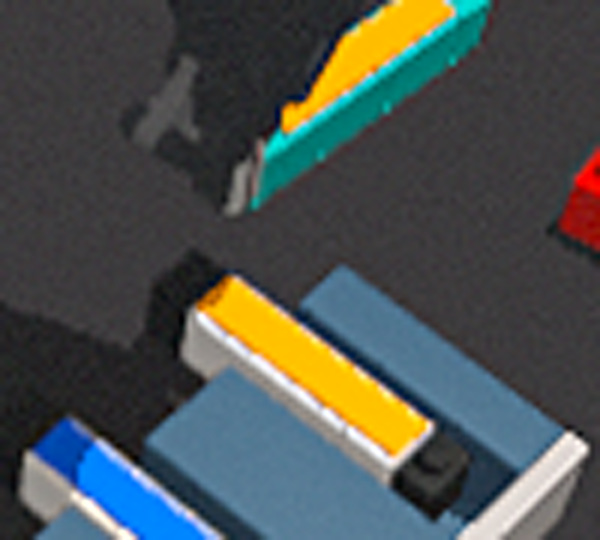

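```bash
python3 - <<'E'
from h import *
np.set_printoptions(precision=4,suppress=True)
m=optics.camera_model('scene');p,d=optics.snapshot('scene')
K=np.array([[m['fx'],0,m['cx']],[0,m['fy'],m['cy']],[0,0,1]])
R=np.array(m['R']);t=np.array(m['t']);print('cam at',-R.T@t)
for z in [.095,.105,.114,.124,.134,.15]:
    X=np.array([[.5207,.2937,z]])
    q=cv2.projectPoints(X,cv2.Rodrigues(R)[0],t,K,np.array(m['distortion']))[0][0,0]
    c=(X[0]@R.T+t)[2]; a,b=np.round(q).astype(int)
    print(z,q,'crop6x',(q-[330,150])*6,'expected depth',c,'seen',d[b,a-2:a+3],p[b,a])
E
```

```text
cam at [ 0.9526 -0.236   0.9846]
0.095 [365.2164 189.0825] crop6x [211.2984 234.4952] expected depth 1.1058176630133 seen [1.2212 1.2251 1.2251 1.2174 1.2217] [63 59 62]
0.105 [365.6201 186.69  ] crop6x [213.7203 220.1399] expected depth 1.097129628904693 seen [1.2288 1.2249 1.2283 1.2286 1.2232] [60 59 60]
0.114 [365.9887 184.5044] crop6x [215.9323 207.0265] expected depth 1.0893103982069468 seen [1.2303 1.229  1.2279 1.0769 1.0778] [54 53 57]
0.124 [366.4044 182.0394] crop6x [218.4265 192.2362] expected depth 1.0806223640983397 seen [1.0703 1.0628 1.0616 1.0645 1.0654] [41 36 41]
0.134 [366.8267 179.5349] crop6x [220.9601 177.2093] expected depth 1.0719343299897326 seen [1.0552 1.0564 1.0545 1.0576 1.0546] [30 30 30]
0.15 [367.5163 175.4433] crop6x [225.0979 152.6597] expected depth 1.0580334754159613 seen [1.022  1.0376 1.0303 1.0295 1.0373] [38 41 45]
```

The images show the fingertips about 30 mm above the reported TCP: nothing is visible at the reported tip. They shut over the bar's top edge and pressed on it with 3.6 N at reading 0.018, which fits a tip at z≈0.048. I'll open, shift 5 mm and go lower in small steps, watching the force.

Request:
step_arm(rows=[0, 0, -0.2, 0, 0, 0, 0, 0, 0, 0, 0, 0, 0, 0, 0, 0, 0, 0, 0, 0, 0, 0, 0, 0.5, 0])

```text
time: 8.65
tool_pos: [0.52, 0.2986, 0.0808]
tcp_rot: [-3.137, -0.157, -0.005]
ft_force: [-0.1, 0.2, -0.5]
grip_width: 0.0723
grip_force: 0.0
```

Request:
step_arm(rows=[0, 0, 0, 0.6, 0, 0, 0, 0, 0.6, 0, 0, 0, 0, 0.6, 0, 0, 0, 0, 0.5, 0, 0, 0, 0, 0.3, 0])

```text
time: 9.15
tool_pos: [0.5179, 0.2977, 0.0133]
tcp_rot: [3.137, 0.157, -0.003]
ft_force: [0.3, 0.2, 1.1]
grip_width: 0.0858
grip_force: 0.0
```

Request:
step_arm(rows=[0, 0, 0, 0.2, 0, 0, 0, 0, 0.2, 0, 0, 0, 0, 0.1, 0, 0, 0, 0, 0, 0, 0, 0, 0, 0, 0])

```text
time: 9.65
tool_pos: [0.5189, 0.2982, 0.0029]
tcp_rot: [-3.137, -0.157, -0.001]
ft_force: [-0.8, 0.7, 1.1]
grip_width: 0.0851
grip_force: 0.0
```

Request:
step_arm(rows=[0, 0, 0, 0.2, 0, 0, 0, 0, 0.2, 0, 0, 0, 0, 0.12, 0, 0, 0, 0, 0, 0, 0, 0, 0, 0, 0])

```text
time: 10.15
tool_pos: [0.5185, 0.298, -0.0107]
tcp_rot: [3.138, 0.157, -0.001]
ft_force: [0.0, -0.4, -0.1]
grip_width: 0.0849
grip_force: 0.0
```

No contact even at −0.011, which confirms the offset. I'm closing and lifting straight up.

Request:
step_arm(rows=[1, 0, 0, 0, 0, 1, 0, 0, 0, 0, 1, 0, 0, 0, 0, 1, 0, 0, 0, 0, 1, 0, 0, 0, 0], grip_force=80)

```text
time: 10.65
tool_pos: [0.5187, 0.2981, -0.0101]
tcp_rot: [-3.138, -0.157, -0.001]
ft_force: [-0.8, -0.6, 2.2]
grip_width: 0.0285
grip_force: 79.0
```

Request:
step_arm(rows=[1, 0, 0, 0, 0, 1, 0, 0, 0, 0, 1, 0, 0, 0, 0, 1, 0, 0, 0, 0, 1, 0, 0, 0, 0])

```text
time: 11.15
tool_pos: [0.5187, 0.2981, -0.0102]
tcp_rot: [-3.138, -0.157, -0.0]
ft_force: [-1.4, 0.3, 5.1]
grip_width: 0.0287
grip_force: 79.1
```

Request:
step_arm(rows=[1, 0, 0, -0.4, 0, 1, 0, 0, -0.6, 0, 1, 0, 0, -0.8, 0, 1, 0, 0, -0.8, 0, 1, 0, 0, -0.8, 0])

```text
time: 11.65
tool_pos: [0.5185, 0.298, 0.0759]
tcp_rot: [-3.138, -0.157, 0.0]
ft_force: [1.1, 0.1, -1.5]
grip_width: 0.029
grip_force: 79.0
```

Request:
step_arm(rows=[1, 0, 0, -0.8, 0, 1, 0, 0, -0.8, 0, 1, 0, 0, -0.4, 0, 1, 0, 0, 0, 0, 1, 0, 0, 0, 0])

```text
time: 12.15
tool_pos: [0.5181, 0.2979, 0.1242]
tcp_rot: [3.137, 0.157, -0.001]
ft_force: [0.0, -0.7, -1.2]
grip_width: 0.0292
grip_force: 79.0
```

```bash
python3 - <<'E'
from h import *
np.set_printoptions(precision=4,suppress=True)
s=monitor.observe();print(s['tool_pos'],s['grip_width'],s['grip_force'],s['ft_force'])
p,d,P=strip('scene')
for l in ['amber_carrier_center','blue_carrier_center']:
  for r in optics.spot_point('scene',l): print(r['confidence'],toworld('scene',r['at']))
E
```

```text
[0.5181 0.2979 0.1242] 0.02918476566805158 78.95992308855057 [ 0.0479 -0.6766 -1.1512]
scene 393 [0.5781 0.3052 0.1857] dir [ 0.9963  0.0856 -0.003 ] nrm [0.0021 0.0109 0.9999]
[0.5204 0.3005 0.1836] [0.6318 0.3049 0.1844]
0.82 [0.6488 0.5102 0.0184]
0.72 [0.5763 0.3062 0.1637]
0.59 [0.4611 0.4555 0.0216]
0.89 [0.5893 0.2004 0.0294]
```

The bar is held level and the blue carrier has not moved. I'm swinging over to the rest.

Request:
step_arm(rows=[1, 0, 0, 0, 0.4, 1, 0, 0, 0, 0.5, 1, 0, 0, 0, 0.5, 1, 0, 0, 0, 0.5, 1, 0, 0, 0, 0.36])

```text
time: 12.8
tool_pos: [0.518, 0.2979, 0.1233]
tcp_rot: [3.118, -0.379, -0.003]
ft_force: [0.9, -0.0, -1.9]
grip_width: 0.0285
grip_force: 78.9
```

Request:
step_arm(rows=[1, 0.1, 0.5, 0, 0, 1, 0.2, 0.8, 0, 0, 1, 0.2, 1, 0, 0, 1, 0.22, 1, 0, 0, 1, 0.22, 1, 0, 0])

```text
time: 13.3
tool_pos: [0.5152, 0.1863, 0.1239]
tcp_rot: [3.119, -0.372, -0.002]
ft_force: [-0.1, 0.3, -1.9]
grip_width: 0.0288
grip_force: 79.0
```

Request:
step_arm(rows=[1, 0.22, 1, 0, 0, 1, 0.22, 1, 0, 0, 1, 0.22, 1, 0, 0, 1, 0.22, 1, 0, 0, 1, 0.22, 1, 0, 0])

```text
time: 13.8
tool_pos: [0.5122, 0.0583, 0.1241]
tcp_rot: [3.119, -0.373, -0.002]
ft_force: [1.5, -0.1, -2.4]
grip_width: 0.0289
grip_force: 79.0
```

Request:
step_arm(rows=[1, 0.22, 1, 0, 0, 1, 0.22, 1, 0, 0, 1, 0.22, 1, 0, 0, 1, 0.22, 1, 0, 0, 1, 0.22, 1, 0, 0])

```text
time: 14.3
tool_pos: [0.5091, -0.0694, 0.1241]
tcp_rot: [3.119, -0.373, -0.002]
ft_force: [0.7, 0.2, -2.2]
grip_width: 0.0291
grip_force: 79.0
```

Request:
step_arm(rows=[1, 0.22, 1, 0, 0, 1, 0.22, 1, 0, 0, 1, 0.22, 1, 0, 0, 1, 0.22, 1, 0, 0, 1, 0.22, 0.8, 0, 0])

```text
time: 14.8
tool_pos: [0.5073, -0.1928, 0.124]
tcp_rot: [3.119, -0.374, -0.002]
ft_force: [-0.3, -0.2, -1.8]
grip_width: 0.029
grip_force: 79.0
```

Request:
step_arm(rows=[1, 0.2, 0.6, 0, 0, 1, 0.1, 0.3, 0, 0, 1, 0, 0, 0, 0, 1, 0, 0, 0, 0, 1, 0, 0, 0, 0])

```text
time: 15.3
tool_pos: [0.51, -0.2133, 0.1243]
tcp_rot: [-3.119, 0.373, 0.002]
ft_force: [-0.8, -0.1, -1.6]
grip_width: 0.0287
grip_force: 79.0
```

```bash
python3 - <<'E'
from h import *
np.set_printoptions(precision=4,suppress=True)
s=monitor.observe();print(s['tool_pos'],s['tcp_rot'],s['grip_width'],s['grip_force'],s['ft_force'])
p,d,P=strip('scene',.5625,-.278)
E
```

```text
[ 0.51   -0.2133  0.1243] [-3.1186  0.3729  0.0016] 0.028710115564548545 79.03274059295654 [-0.8253 -0.1396 -1.6351]
scene 328 [ 0.6036 -0.2445  0.1449] dir [ 0.3117 -0.2335 -0.921 ] nrm [-0.4249 -0.9013  0.0847]
[ 0.5418 -0.2291  0.1877] [ 0.6599 -0.2928 -0.0009]
```

Request:
step_arm(rows=[1, 0.1, 0.6, 0, 0, 1, 0.1, 0.7, 0, 0, 1, 0.07, 0.5, 0.3, 0, 1, 0, 0.22, 0.7, 0, 1, 0, 0, 0.8, 0])

```text
time: 15.85
tool_pos: [0.5054, -0.2683, 0.0792]
tcp_rot: [3.117, -0.378, 0.004]
ft_force: [0.2, -0.5, -0.9]
grip_width: 0.0287
grip_force: 79.2
```

Request:
step_arm(rows=[1, 0, 0, 0.8, 0, 1, 0, 0, 0.8, 0, 1, 0, 0, 0.6, 0, 1, 0, 0, 0.3, 0, 1, 0, 0, 0, 0])

```text
time: 16.35
tool_pos: [0.5042, -0.2657, 0.0156]
tcp_rot: [-3.118, 0.376, 0.003]
ft_force: [-0.3, -0.4, -0.5]
grip_width: 0.0286
grip_force: 79.2
```

```bash
python3 - <<'E'
from h import *
np.set_printoptions(precision=4,suppress=True)
s=monitor.observe();print(s['tool_pos'],s['tcp_rot'],s['grip_width'],s['grip_force'],s['ft_force'])
p,d=save('f','scene')
for r in optics.spot_point('scene','amber_carrier_center'): print(r['confidence'],toworld('scene',r['at']))
cv2.imwrite('pics/f_c.png',cv2.resize(p[270:420,120:270,::-1],None,fx=4,fy=4,interpolation=cv2.INTER_CUBIC))
E
```

```text
[ 0.5042 -0.2657  0.0156] [-3.1177  0.3763  0.0032] 0.02857384996539812 79.15521204471588 [-0.3394 -0.4354 -0.5456]
0.86 [0.648  0.5128 0.0189]
0.84 [ 0.5618 -0.2752  0.0547]
0.84 [0.4631 0.4555 0.0203]
```

View pics/f_c.png

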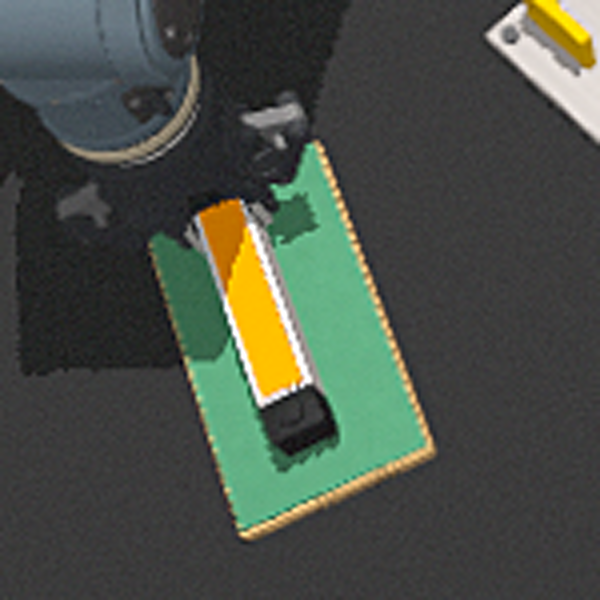

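The bar is over the rest (crop bar centre about (265,330)), aligned with its long axis, about 16 mm above it. I'm lowering gently.

Request:
step_arm(rows=[1, 0, 0, 0.3, 0, 1, 0, 0, 0.2, 0, 1, 0, 0, 0.1, 0, 1, 0, 0, 0.04, 0, 1, 0, 0, 0, 0])

```text
time: 16.95
tool_pos: [0.505, -0.2651, 0.0009]
tcp_rot: [-3.119, 0.375, 0.0]
ft_force: [0.3, -0.4, -1.5]
grip_width: 0.0293
grip_force: 79.2
```

Request:
step_arm(rows=[1, 0, 0, 0.04, 0, 1, 0, 0, 0, 0, 1, 0, 0, 0, 0, 1, 0, 0, 0, 0, 1, 0, 0, 0, 0])

```text
time: 17.45
tool_pos: [0.505, -0.2653, 0.0001]
tcp_rot: [3.119, -0.375, 0.0]
ft_force: [0.1, -0.2, -1.7]
grip_width: 0.0292
grip_force: 79.2
```

Not touching yet; a bit lower in two small steps.

Request:
step_arm(rows=[1, 0, 0, 0.06, 0, 1, 0, 0, 0, 0, 1, 0, 0, 0, 0, 1, 0, 0, 0, 0, 1, 0, 0, 0, 0])

```text
time: 17.95
tool_pos: [0.505, -0.2652, -0.0015]
tcp_rot: [3.119, -0.375, 0.0]
ft_force: [-0.3, -1.1, -1.6]
grip_width: 0.0287
grip_force: 79.2
```

Request:
step_arm(rows=[1, 0, 0, 0.04, 0, 1, 0, 0, 0, 0, 1, 0, 0, 0, 0, 1, 0, 0, 0, 0, 1, 0, 0, 0, 0])

```text
time: 18.45
tool_pos: [0.5051, -0.2654, -0.0021]
tcp_rot: [3.119, -0.375, 0.001]
ft_force: [-1.6, 1.0, 5.8]
grip_width: 0.0292
grip_force: 79.7
```

Contact. I'm letting go, then rising clear.

Request:
step_arm(rows=[0, 0, 0, 0, 0, 0, 0, 0, 0, 0, 0, 0, 0, 0, 0, 0, 0, 0, 0, 0, 0, 0, 0, 0, 0])

```text
time: 18.95
tool_pos: [0.505, -0.2652, -0.0026]
tcp_rot: [-3.119, 0.375, 0.0]
ft_force: [-0.6, 0.4, 0.0]
grip_width: 0.0851
grip_force: 0.0
```

Request:
step_arm(rows=[0, 0, 0, -0.4, 0, 0, 0, 0, -0.8, 0, 0, 0, 0, -0.8, 0, 0, 0, 0, -0.8, 0, 0, 0, 0, -0.2, 0])

```text
time: 19.45
tool_pos: [0.5064, -0.2663, 0.0752]
tcp_rot: [3.117, -0.374, 0.007]
ft_force: [1.3, 0.9, -0.1]
grip_width: 0.0853
grip_force: 0.0
```

```bash
python3 - <<'E'
from h import *
np.set_printoptions(precision=4,suppress=True)
s=monitor.observe();print(s['tool_pos'],s['tcp_rot'],s['grip_width'])
p,d=optics.snapshot('scene')
for r in optics.spot_point('scene','amber_carrier_center'): print(r['confidence'],toworld('scene',r['at']))
hsv=cv2.cvtColor(p,cv2.COLOR_RGB2HSV);H,S,V=hsv[...,0],hsv[...,1],hsv[...,2]
P,u,v=pts('scene',(H>10)&(H<35)&(S>150)&(V>100),d)
P=P[(abs(P[:,0]-.562)<.1)&(abs(P[:,1]+.278)<.04)&(abs(P[:,2]-.056)<.015)]
c,sz,a=cv2.minAreaRect(P[:,:2].astype(np.float32));print(len(P),P.mean(0),c,sz,a)
E
```

```text
[ 0.5064 -0.2663  0.0752] [ 3.1165 -0.3743  0.0067] 0.08531239365857915
0.9 [0.4608 0.4572 0.0183]
0.84 [ 0.5591 -0.2761  0.0388]
0.76 [0.6497 0.5105 0.0185]
495 [ 0.5619 -0.2772  0.0585] (0.5597795248031616, -0.2766287922859192) (0.022188590839505196, 0.11467195302248001) 76.124267578125
```

Request:
step_arm(rows=[0, 0.7, 0, 0, 0, 0, 0.8, 0, 0, 0, 0, 0.76, 0, 0.4, 0, 0, 0, 0, 0.6, 0, 0, 0, 0, 0.6, 0])

```text
time: 20.05
tool_pos: [0.5586, -0.2778, 0.0304]
tcp_rot: [-3.118, 0.374, 0.004]
ft_force: [-0.8, 0.6, -0.1]
grip_width: 0.0855
grip_force: 0.0
```

Request:
step_arm(rows=[0, 0, 0, 0.6, 0, 0, 0, 0, 0.4, 0, 0, 0, 0, 0.2, 0, 0, 0, 0, 0, 0, 0, 0, 0, 0, 0])

```text
time: 20.55
tool_pos: [0.56, -0.2789, 0.0028]
tcp_rot: [3.119, -0.375, 0.001]
ft_force: [0.8, -1.4, 1.1]
grip_width: 0.0854
grip_force: 0.0
```

Request:
step_arm(rows=[0, 0, 0, 0.1, 0, 1, 0, 0, 0, 0, 1, 0, 0, 0, 0, 1, 0, 0, 0, 0, 1, 0, 0, 0, 0])

```text
time: 21.05
tool_pos: [0.5601, -0.2786, 0.0005]
tcp_rot: [3.119, -0.375, 0.0]
ft_force: [-6.7, 3.6, 18.1]
grip_width: 0.029
grip_force: 79.9
```

Request:
step_arm(rows=[1, 0, 0, 0, 0, 1, 0, 0, 0, 0, 1, 0, 0, -0.3, 0, 1, 0, 0, -0.6, 0, 1, 0, 0, -0.8, 0])

```text
time: 21.55
tool_pos: [0.5589, -0.2779, 0.0425]
tcp_rot: [-3.118, 0.375, 0.004]
ft_force: [0.8, 0.3, -1.6]
grip_width: 0.0289
grip_force: 79.4
```

Request:
step_arm(rows=[1, 0, 0, -0.8, 0, 1, 0, 0, -0.8, 0, 1, 0, 0, -0.5, 0, 1, 0, 0, 0, 0, 1, 0, 0, 0, 0])

```text
time: 22.05
tool_pos: [0.5596, -0.2784, 0.095]
tcp_rot: [-3.119, 0.375, 0.0]
ft_force: [-0.3, -0.6, -1.4]
grip_width: 0.0287
grip_force: 79.4
```

```bash
python3 - <<'E'
from h import *
np.set_printoptions(precision=4,suppress=True)
s=monitor.observe();print(s['tool_pos'],s['tcp_rot'],s['grip_width'])
p,d=optics.snapshot('scene')
for r in optics.spot_point('scene','amber_carrier_center'): print(r['confidence'],toworld('scene',r['at']))
E
```

```text
[ 0.5596 -0.2784  0.095 ] [-3.119   0.3748  0.0004] 0.028688031037991488
0.81 [0.4629 0.4572 0.0207]
0.77 [0.6511 0.5154 0.021 ]
0.72 [ 0.5593 -0.2777  0.1348]
0.6 [0.5857 0.1974 0.0296]
```

Request:
step_arm(rows=[1, 0, 0, 0, -0.4, 1, 0, 0, 0, -0.55, 1, 0, 0, 0, -0.55, 1, 0, 0, 0, -0.55, 1, 0, 0, 0, -0.36])

```text
time: 22.65
tool_pos: [0.5591, -0.2781, 0.0935]
tcp_rot: [-3.134, -0.196, 0.003]
ft_force: [-0.0, -0.0, -0.9]
grip_width: 0.0288
grip_force: 79.3
```

Request:
step_arm(rows=[1, 0.1, -0.5, 0, 0, 1, 0.2, -0.8, 0, 0, 1, 0.2, -1, 0, 0, 1, 0.2, -1, 0, 0, 1, 0.2, -1, 0, 0])

```text
time: 23.15
tool_pos: [0.5684, -0.167, 0.0942]
tcp_rot: [-3.134, -0.19, 0.003]
ft_force: [0.6, 0.1, -0.6]
grip_width: 0.0284
grip_force: 79.3
```

Request:
step_arm(rows=[1, 0.2, -1, 0, 0, 1, 0.2, -1, 0, 0, 1, 0.2, -1, 0, 0, 1, 0.2, -1, 0, 0, 1, 0.2, -0.8, 0, 0])

```text
time: 23.65
tool_pos: [0.578, -0.0444, 0.0942]
tcp_rot: [-3.134, -0.191, 0.004]
ft_force: [0.1, 0.2, -1.6]
grip_width: 0.0283
grip_force: 79.3
```

Request:
step_arm(rows=[1, 0.2, -0.8, 0, 0, 1, 0.2, -0.4, 0, 0, 1, 0.2, -0.23, 0, 0, 1, 0.02, 0, 0, 0, 1, 0, 0, 0, 0])

```text
time: 24.15
tool_pos: [0.5906, -0.0102, 0.0949]
tcp_rot: [3.135, 0.191, -0.0]
ft_force: [0.6, -0.2, -1.0]
grip_width: 0.0287
grip_force: 79.3
```

```bash
python3 - <<'E'
from h import *
np.set_printoptions(precision=4,suppress=True)
s=monitor.observe();print(s['tool_pos'],s['tcp_rot'],s['grip_width'])
p,d=optics.snapshot('scene')
for l in ['amber_carrier_center','nest']:
  for r in optics.spot_point('scene',l): print(l,r['confidence'],toworld('scene',r['at']))
hsv=cv2.cvtColor(p,cv2.COLOR_RGB2HSV);H,S,V=hsv[...,0],hsv[...,1],hsv[...,2]
P,u,v=pts('scene',(H>10)&(H<35)&(S>150)&(V>100),d)
P=P[(abs(P[:,0]-.585)<.1)&(abs(P[:,1]+.01)<.06)&(P[:,2]>.12)]
c,sz,a=cv2.minAreaRect(P[:,:2].astype(np.float32));print(len(P),P.mean(0),c,sz,a)
cv2.imwrite('pics/g_c.png',cv2.resize(p[200:350,210:360,::-1],None,fx=4,fy=4,interpolation=cv2.INTER_CUBIC))
E
```

```text
[ 0.5906 -0.0102  0.0949] [ 3.1354  0.1913 -0.    ] 0.02871663003405165
amber_carrier_center 0.93 [0.6486 0.5125 0.0191]
amber_carrier_center 0.91 [0.465  0.4536 0.0184]
amber_carrier_center 0.75 [ 0.5937 -0.0079  0.1346]
nest 0.79 [ 0.5876 -0.0098 -0.0022]
254 [ 0.6161 -0.0082  0.1562] (0.5956294536590576, -0.014390569180250168) (0.10043539851903915, 0.06871258467435837) 43.494178771972656
```

View pics/g_c.png

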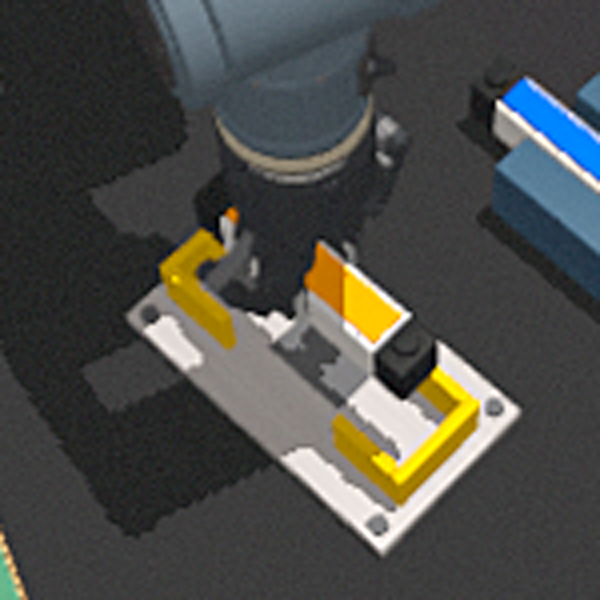

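The carrier is over the nest between the walls, about 6 mm too far in +x. I'm correcting and lowering.

Request:
step_arm(rows=[1, -0.2, -0.04, 0, 0, 1, 0, 0, 0.4, 0, 1, 0, 0, 0.5, 0, 1, 0, 0, 0.3, 0, 1, 0, 0, 0, 0])

```text
time: 24.8
tool_pos: [0.5838, -0.0091, 0.063]
tcp_rot: [-3.135, -0.192, 0.006]
ft_force: [-0.1, 0.7, -1.6]
grip_width: 0.0286
grip_force: 79.3
```

Request:
step_arm(rows=[1, 0, 0, 0.4, 0, 1, 0, 0, 0.5, 0, 1, 0, 0, 0.5, 0, 1, 0, 0, 0.2, 0, 1, 0, 0, 0, 0])

```text
time: 25.3
tool_pos: [0.5843, -0.0091, 0.0236]
tcp_rot: [-3.135, -0.192, 0.004]
ft_force: [0.3, 0.7, -2.5]
grip_width: 0.0287
grip_force: 79.3
```

```bash
python3 - <<'E'
from h import *
np.set_printoptions(precision=4,suppress=True)
s=monitor.observe();print(s['tool_pos'],s['tcp_rot'],s['grip_width'],s['ft_force'])
p,d=optics.snapshot('scene')
for l in ['amber_carrier_center','nest']:
  for r in optics.spot_point('scene',l)[:3]: print(l,r['confidence'],toworld('scene',r['at']))
E
```

```text
[ 0.5843 -0.0091  0.0236] [-3.135  -0.1919  0.004 ] 0.028741927335586982 [ 0.2627  0.7029 -2.5319]
amber_carrier_center 0.77 [0.6499 0.5117 0.019 ]
amber_carrier_center 0.75 [0.4632 0.4539 0.0231]
amber_carrier_center 0.74 [ 0.586  -0.0057  0.0614]
nest 0.96 [ 0.584  -0.0146  0.0007]
```

Request:
step_arm(rows=[1, 0, 0, 0.3, 0, 1, 0, 0, 0.3, 0, 1, 0, 0, 0.3, 0, 1, 0, 0, 0.15, 0, 1, 0, 0, 0, 0])

```text
time: 25.95
tool_pos: [0.5845, -0.0092, -0.0022]
tcp_rot: [-3.135, -0.192, 0.003]
ft_force: [-0.2, 0.2, -2.5]
grip_width: 0.0288
grip_force: 79.3
```

Request:
step_arm(rows=[1, 0, 0, 0.08, 0, 1, 0, 0, 0, 0, 1, 0, 0, 0, 0, 1, 0, 0, 0, 0, 1, 0, 0, 0, 0])

```text
time: 26.45
tool_pos: [0.5854, -0.0093, -0.003]
tcp_rot: [3.136, 0.192, 0.001]
ft_force: [0.1, 0.7, -2.2]
grip_width: 0.0286
grip_force: 79.3
```

Request:
step_arm(rows=[1, 0, 0, 0.1, 0, 1, 0, 0, 0, 0, 1, 0, 0, 0, 0, 1, 0, 0, 0, 0, 1, 0, 0, 0, 0])

```text
time: 26.95
tool_pos: [0.5852, -0.0093, -0.0057]
tcp_rot: [-3.136, -0.192, 0.0]
ft_force: [-0.0, -0.5, -1.8]
grip_width: 0.0288
grip_force: 79.3
```

Request:
step_arm(rows=[1, 0, 0, 0.06, 0, 1, 0, 0, 0, 0, 1, 0, 0, 0, 0, 1, 0, 0, 0, 0, 1, 0, 0, 0, 0])

```text
time: 27.45
tool_pos: [0.5852, -0.0093, -0.0072]
tcp_rot: [-3.136, -0.192, -0.0]
ft_force: [0.5, -0.5, -1.4]
grip_width: 0.0288
grip_force: 79.3
```

Request:
step_arm(rows=[1, 0, 0, 0.05, 0, 1, 0, 0, 0, 0, 1, 0, 0, 0, 0, 1, 0, 0, 0, 0, 1, 0, 0, 0, 0])

```text
time: 27.95
tool_pos: [0.5854, -0.0093, -0.0075]
tcp_rot: [3.136, 0.192, 0.001]
ft_force: [-1.5, -0.9, 5.8]
grip_width: 0.0291
grip_force: 80.4
```

Floor contact (5.8 N). I'm releasing and rising.

Request:
step_arm(rows=[0, 0, 0, 0, 0, 0, 0, 0, 0, 0, 0, 0, 0, 0, 0, 0, 0, 0, 0, 0, 0, 0, 0, 0, 0])

```text
time: 28.45
tool_pos: [0.5852, -0.0093, -0.0086]
tcp_rot: [-3.136, -0.192, 0.0]
ft_force: [0.4, 0.0, 0.8]
grip_width: 0.0854
grip_force: 0.0
```

Request:
step_arm(rows=[0, 0, 0, -0.3, 0, 0, 0, 0, -0.6, 0, 0, 0, 0, -0.8, 0, 0, 0, 0, -0.8, 0, 0, 0, 0, -1, 0])

```text
time: 28.95
tool_pos: [0.585, -0.0092, 0.0806]
tcp_rot: [-3.136, -0.192, 0.0]
ft_force: [0.2, -0.2, 0.4]
grip_width: 0.0855
grip_force: 0.0
```

Request:
step_arm(rows=[0, 0, 0, -1, 0, 0, 0, 0, -1, 0, 0, -0.5, 0, -0.6, 0, 0, -0.5, 0, 0, 0, 0, 0, 0, 0, 0])

```text
time: 29.45
tool_pos: [0.5592, -0.0122, 0.1458]
tcp_rot: [3.136, 0.192, 0.001]
ft_force: [-0.1, 0.4, -0.4]
grip_width: 0.0853
grip_force: 0.0
```

```bash
python3 - <<'E'
from h import *
np.set_printoptions(precision=4,suppress=True)
s=monitor.observe();print(s['tool_pos'],s['grip_width'],s['ft_force'])
p,d=optics.snapshot('scene')
for l in ['amber_carrier_center','nest','blue_carrier_center']:
  for r in optics.spot_point('scene',l)[:3]: print(l,r['confidence'],toworld('scene',r['at']))
P,u,v=pts('scene',np.ones(d.shape,bool),d)
hsv=cv2.cvtColor(p,cv2.COLOR_RGB2HSV).reshape(-1,3)[(d>0).ravel()]
k=(hsv[:,0]>10)&(hsv[:,0]<24)&(hsv[:,1]>150)&(abs(P[:,0]-.585)<.075)&(abs(P[:,1]+.009)<.02)&(P[:,2]<.1)
c,sz,a=cv2.minAreaRect(P[k][:,:2].astype(np.float32));print(k.sum(),P[k].mean(0),c,sz,a)
E
```

```text
[ 0.5592 -0.0122  0.1458] 0.08529421581783442 [-0.1303  0.3831 -0.4104]
amber_carrier_center 0.82 [0.6471 0.5122 0.0171]
amber_carrier_center 0.78 [ 0.5883 -0.0056  0.032 ]
amber_carrier_center 0.69 [0.4623 0.4554 0.0214]
nest 0.82 [ 0.5871 -0.0101 -0.0011]
blue_carrier_center 0.74 [0.5866 0.2019 0.0298]
211 [ 0.562  -0.0098  0.0492] (0.5781677961349487, -0.008870650082826614) (0.035126060247421265, 0.13732126355171204) 87.50315856933594
```

Seated: centre at z≈0.031, within 5 mm of the nest's centre, and the blue carrier is where it was. I'm handing in.

```bash
python3 -c "
from station import robot
print(robot.close_job())"
```

```text
the job is handed in; nothing more can be done
None
```

I loaded the amber carrier into the nest and handed the job in at about 30 s: it was set down on the rest, taken again by its middle and lowered to the floor. The last camera check showed it within about 5 mm of the nest's centre at floor height, with the blue carrier unmoved. The first grasp slipped off the bar's top because the fingertips sit about 30 mm above the reported TCP. The hand-in gave no verdict back.

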